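# Space the loose trivet tile and hold it tight

## Robot

A 7-joint arm with a two-finger parallel gripper is mounted at the origin on a cart in front of the work surface, level with it; the furniture and walls round the work are solid. World frame = base frame: x ahead of the robot, y to its left, z up, the work surface at z = 0. Lengths are in mm, angles in rad, forces in N, time in s.
With the tool pointing down it reaches from about 400 to 900 mm from the base axis. Payload 5.6 kg.
Tool frame: the origin (TCP) lies between the finger pads; the fingertips stand 17 mm ahead of it and the grasp point (between the pads) lies 2 mm behind it; z points along the fingers, y is the line along which they close (so a half turn about z gives the same grasp; the last joint's range is limited). The gripper opens to 92 mm and grips with 3 to 60 N. Pads are 20 mm wide; open, the fingers measure 128 mm over their backs; the gripper's body (75 mm by 189 mm) begins 69 mm behind the grasp point.
Start: joints at [-1.353, 0.468, -0.012, 1.603, 0.006, 1.071, -0.056], TCP at [167.646, 628.015, 231.592] pointing down, gripper open.
Joint ranges: [-2.53, 2.53], [-0.31, 2.02], [-1.57, 1.55], [0.28, 2.44], [-1.29, 4.43], [0.15, 1.84], [-2.92, 2.92]. Speed limits (rad/s): [2.57, 2.57, 3.14, 3.14, 3.14, 3.14, 3.14].

## Interface

Orientations are given as a rotation vector (axis times angle).
In Python, from workcell import manip gives the robot as it stands.
- The arm moves only by the shell command python3 -m jog 'ROWS' [FORCE]. ROWS is JSON, a list of rows, each a list of 5 numbers: the opening, from 0 (shut) to 1 (fully open), then the shift along the world's x, y, z each as a share of 0.1 m, from -1 to 1, then the turn about the world's z as a share of pi rad, from -1 to 1. In form: [[gripper, x, y, z, roll], ...]. A call has 1 to 12 rows; each row shifts and turns the commanded pose from where the row before left it; what a row does not reach is not made up. A row lasts 1/8 s, in which the tool goes at most 62.5 mm and 10.7 degrees, less where a joint would pass 70% of its speed; a pose out of reach is approached as far as the arm can. A call with a number of a shift or a turn outside -1 to 1 is refused whole. A call with a gripper value outside its range is refused whole. The fingers move at their own pace and stop on an object; FORCE is the grip in N (left out, the last holds). Time passes only in rows, so rows that do not move let the fingers close. It gives the time, the measured TCP pose, the force, the opening and the grip force at its end, in the units of the state.
- manip.read_state(): the state, without advancing time (a new reading comes with each control period).
- manip.capture(name): name is "side" or "top" or "wrist"; returns the picture (384x512x3 uint8, blue, green, red); there is no depth.
- manip.camera_params(name): a dict with "camera_matrix" (3x3 intrinsics, pixels), "k1" (the pictures are not rectified: a ray, as slopes to the right and down, at radius r is drawn at 1 + k1 r^2 times it, then the intrinsics apply), "cam_to_world" (4x4, takes a point from camera to world coordinates). Camera axes: x right, y down, z forward; pixel columns grow to the right and rows downward; lengths in mm; the calibration is good to about 2 mm. A picture is of the moment at which its call begins: read the wrist's pose just before it. camera_params takes no time and is no camera call; for the wrist camera it gives the pose at the moment of the call.
- manip.job_done(): hands the job in; it is judged then, once.
The state is a dict: "time": time; "joint_positions": joint angles; "joint_vel": joint speeds; "joint_torque": joint torques, N m; "ee_pos": TCP position; "tcp_rot": TCP orientation; "contact_force": force on the tool from outside, world axes, zero at the start; "ft_torque": the same for the moment, N m; "width": opening from 0.0 (shut) to 1.0 (fully open); "finger_force": force on a finger pad.
Only numpy, scipy, OpenCV 4.12 (cv2) and the standard library are available. Lean on these libraries where they do the work, as an engineer would, in place of code of your own. Each camera call takes 0.05 s, during which the arm holds its last target. There are 200 camera calls.

## Task

The middle tile of the tiled trivet is loose. Take the wooden spacer of even thickness (leave the wedge alone), stand it upright on the trivet's board in the one gap beside the middle tile that is wide enough for it - do not force it into the narrow gap - and let go of it. Then push the middle tile, keeping it flat and in line with its neighbours, tight against the spacer so that tile, spacer and the smaller neighbour sit flush together, and finish while still holding it pressed there with a moderate push of about 10 N, touching the tile but not the spacer; leave the other things on the counter where they are.

Things in the scene. Friction and masses are not known exactly. Their poses are not given: they have to be found in the camera images.
- board: dark wooden base board of the trivet, fixed to the counter, 84 (its x) x 240 (its y) x 14 mm thick; origin at the centre of its underside; the row of three tiles runs along its y axis, centred on it, and lies on its top (14 mm above the origin)
- tile: the loose middle tile, terracotta, 50 (x) x 60 (y) x 18 mm thick, about 0.15 kg, lying on the board within 1 mm of its centre; origin at the centre of its underside, y along the row. Its front and back edges (50 mm apart) stand free, with 17 mm of bare board in front of and behind them; it slides when pushed
- half_tile: the smaller neighbour tile, terracotta, fixed, 50 (x) x 44 (y) x 18 mm thick, its centre 68 mm from the board's centre along the row, on either side; origin at the centre of its underside. The gap between it and the loose tile is 15 to 17 mm at the start, the only one wide enough for the spacer; with the spacer in and all tight, the tile's centre is 64 mm from this tile's centre
- full_tile: the larger neighbour tile, terracotta, fixed, 50 (x) x 70 (y) x 18 mm thick, its centre 68 mm from the board's centre at the other end of the row; origin at the centre of its underside. The gap between it and the loose tile is 2 to 4 mm at the start
- spacer: the spacer: plain dark wooden block of even thickness standing on its foot, 40 (x) x 12 (y, its thickness) x 50 mm tall, foot chamfered to 8 mm thick over the lowest 4 mm, about 0.04 kg; origin at the centre of its underside. In the gap its thickness lies along the row, and it stands 32 mm above the tiles' tops
- wedge: the wedge, not to be used: same dark wood, 40 (x) x 50 mm tall, standing, but seen from above tapering from about 21 mm thick at its -x end to 8 mm at its +x end; origin at the centre of its underside. It and the spacer stand left of the trivet in either order
- tape: bystander: roll of beige tape lying flat, 60 mm across, 18 mm high; origin at the centre of its underside
- stamp: bystander: wooden rubber stamp standing up, 25 x 46 x 65 mm tall; origin at the centre of its underside
- cards: bystander: low stack of loyalty cards, 58 x 89 x 9 mm; origin at the centre of its underside
- lids: bystander: short black stack of cup lids, 87 mm across, 44 mm high; origin at the centre of its underside
Not all that is in view belongs to the job. Leave any blue look-alike of the tile alone.

How it is judged:
By the outcome, as a careful person would: the job done as asked, in the order asked, and still so for the second after the job is handed in, while the arm keeps its last pose, push and grip.
It also fails if it takes over 70 s, if anything falls off the work surface, if the arm or the gripper's body presses on something with over 40 N, if the wrist force passes 120 N, or if a joint passes its speed limit or range.

## Working session

There is one attempt and no reset: what is moved stays moved. The work goes in short steps, Python scripts to look and compute and a shell command to move; the robot and the scene stay as the last step left them, time stands still between calls to the robot, and variables do not carry over. Pictures are saved under pics/ and viewed, at most 10 in all, crops included, and the job is handed in when it is done.

```bash
mkdir -p pics; ls; cat > h.py <<'E'
import numpy as np, cv2
from workcell import manip
def ray(cp,u,v):
    K=np.array(cp["camera_matrix"]);T=np.array(cp["cam_to_world"])
    p=cv2.undistortPoints(np.array([[[u,v]]],float),K,np.array([cp["k1"],0,0,0,0.]))[0,0]
    return T[:3,3],T[:3,:3]@np.array([p[0],p[1],1])
def onz(cp,u,v,z):
    o,d=ray(cp,u,v);return (o+d*(z-o[2])/d[2])
E
python3 - <<'E'
from h import *
s=manip.read_state();print(s)
for n in("top","side"):
    cp=manip.camera_params(n);print(n,cp)
ims=[manip.capture(n) for n in("top","side")]
cv2.imwrite("pics/a_top.png",ims[0]);cv2.imwrite("pics/a_side.png",ims[1])
E
```

```text
pics
{'time': 0.0, 'joint_positions': array([-1.35298293,  0.46836006, -0.01160189,  1.60364294,  0.00600811,
        1.07138307, -0.05631863]), 'joint_vel': array([-0.00079287, -0.00053497, -0.0008901 , -0.00151499, -0.00020499,
        0.00153817,  0.0005241 ]), 'joint_torque': array([-8.84174442e-04, -5.20578647e+01, -1.27328749e-02, -2.43742508e+01,
       -5.66246908e-02,  1.73864840e-02,  1.46512489e-04]), 'ee_pos': array([167.53774839, 627.45721368, 230.64343163]), 'tcp_rot': array([-4.08635313e-01, -3.11480268e+00,  2.75875340e-03]), 'contact_force': array([-0.55313242, -0.97309674,  0.19474508]), 'ft_torque': array([-0.01075558,  0.0435838 , -0.0275858 ]), 'finger_force': 0.0, 'width': 0.9967249416607503}
top {'camera_matrix': array([[445.77049257,   0.        , 255.31868177],
       [  0.        , 445.77049257, 190.36800627],
       [  0.        ,   0.        ,   1.        ]]), 'k1': -0.04263679985407796, 'cam_to_world': array([[-2.65920323e-03, -9.96179524e-01,  8.72885182e-02,
         4.39797574e+02],
       [-9.99987634e-01,  3.01586049e-03,  3.95433594e-03,
         9.82702686e+00],
       [-4.20247849e-03, -8.72769234e-02, -9.96175224e-01,
         1.38124172e+03],
       [ 0.00000000e+00,  0.00000000e+00,  0.00000000e+00,
         1.00000000e+00]])}
side {'camera_matrix': array([[433.9212298 ,   0.        , 255.27063652],
       [  0.        , 433.9212298 , 191.53884351],
       [  0.        ,   0.        ,   1.        ]]), 'k1': -0.017755942508487707, 'cam_to_world': array([[-9.37910433e-01, -1.87827530e-01,  2.91624483e-01,
         1.98011727e+02],
       [-3.46328096e-01,  4.59756232e-01, -8.17729207e-01,
         1.00883110e+03],
       [ 1.95158834e-02, -8.67954507e-01, -4.96260118e-01,
         6.39255576e+02],
       [ 0.00000000e+00,  0.00000000e+00,  0.00000000e+00,
         1.00000000e+00]])}
```

View pics/a_top.png

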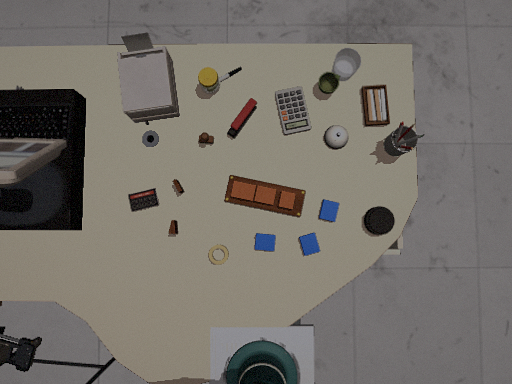

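View pics/a_side.png

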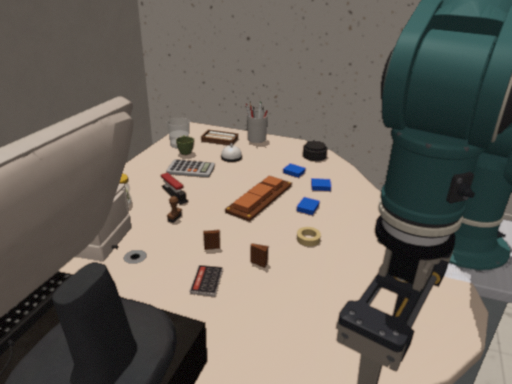

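Top view: the trivet is at (265,195), with tiles near (243,191), (266,195) and (288,200). The dark blocks at (178,186) and (173,227) are the spacer/wedge candidates. Other things that could be confused: the stamp at (206,139) and the blue look-alikes at (265,242), (309,244) and (329,211). I'll check the two blocks in a close crop.

```bash
python3 - <<'E'
from h import *
t=cv2.imread("pics/a_top.png");s=cv2.imread("pics/a_side.png")
a=cv2.resize(t[165:245,155:205],None,fx=6,fy=6,interpolation=cv2.INTER_CUBIC)
b=cv2.resize(t[170:220,215:315],None,fx=5,fy=5,interpolation=cv2.INTER_CUBIC)
c=cv2.resize(s[220:275,190:280],None,fx=5,fy=4,interpolation=cv2.INTER_CUBIC)
o=np.zeros((480,800,3),np.uint8);o[:480,:300]=a;o[:250,300:800]=b;o[250:470,300:750]=c
cv2.imwrite("pics/crop.png",np.clip(o*1.6,0,255).astype(np.uint8))
cp=manip.camera_params("top")
for u,v in[(178,186),(173,227)]:print(onz(cp,u,v,30))
print(onz(cp,265,195,30))
E
```

```text
[572.29340965 251.10796593  30.        ]
[447.57987908 264.80960599  30.        ]
[543.97445262 -14.20214049  30.        ]
```

View pics/crop.png

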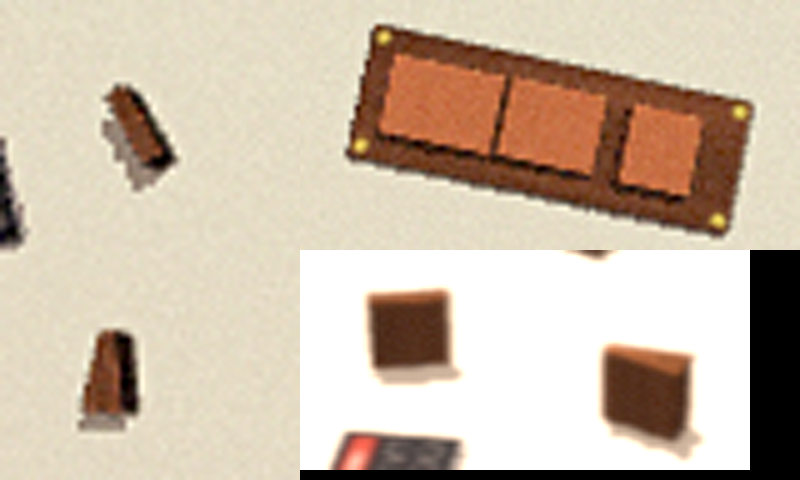

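The crop shows the block at (178,186) has even thickness, so it is the spacer. The block at (173,227) tapers, so it is the wedge. The wide gap is on the robot's right of the middle tile, next to the small tile. I'll move above the spacer.

```bash
python3 -m jog '[[1,0.4,-0.37,0,0.025],[1,0.4,-0.37,0,0.025],[1,0.4,-0.37,0,0.025],[1,0.4,-0.37,0,0.025],[1,0.4,-0.37,0,0.025],[1,0.4,-0.37,0,0.025],[1,0.4,-0.37,0,0.025],[1,0.4,-0.37,0,0.025],[1,0.4,-0.37,0,0.025],[1,0,0,0,0.025],[1,0,0,0,0],[1,0,0,0,0]]'
python3 - <<'E'
from h import *
cp=manip.camera_params("wrist");im=manip.capture("wrist");cv2.imwrite("pics/w1.png",im)
print(cp); np.save("cp1.npy",cp,allow_pickle=True)
E
```

```text
time: 1.6
ee_pos: [526.9, 295.7, 231.4]
tcp_rot: [0.815, -3.033, -0.0]
contact_force: [0.1, -0.4, 0.8]
width: 0.997
finger_force: 0.0
{'camera_matrix': array([[300.41819184,   0.        , 259.3961783 ],
       [  0.        , 300.41819184, 192.55109657],
       [  0.        ,   0.        ,   1.        ]]), 'k1': -0.002107850442424711, 'cam_to_world': array([[-5.01904769e-01,  8.31837315e-01,  2.36935189e-01,
         4.58993930e+02],
       [ 8.64921829e-01,  4.82276216e-01,  1.38995977e-01,
         2.57992057e+02],
       [ 1.35383418e-03,  2.74693161e-01, -9.61530985e-01,
         3.83924404e+02],
       [ 0.00000000e+00,  0.00000000e+00,  0.00000000e+00,
         1.00000000e+00]])}
```

View pics/w1.png

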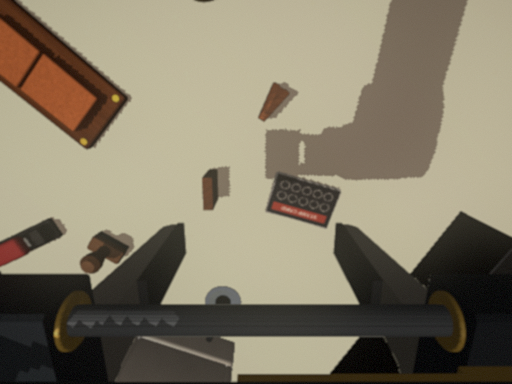

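Wrist view: the spacer is at (210,188), the wedge at (273,102) and the stamp at (105,250). I'll measure the spacer's top face.

```bash
python3 - <<'E'
from h import *
im=cv2.imread("pics/w1.png");cp=np.load("cp1.npy",allow_pickle=True).item()
c=im[160:216,190:240]
hsv=cv2.cvtColor(c,cv2.COLOR_BGR2HSV)
for v in range(8,52,6): print(v+160,[tuple(hsv[v,u,1:]) and (int(hsv[v,u,1]),int(hsv[v,u,2])) for u in range(10,32)])
big=cv2.resize(c,None,fx=10,fy=10,interpolation=cv2.INTER_CUBIC);cv2.imwrite("pics/w1c.png",np.clip(big*2.0,0,255).astype(np.uint8))
E
```

```text
168 [(49, 194), (46, 194), (46, 192), (46, 193), (46, 192), (48, 193), (46, 194), (46, 193), (46, 188), (50, 174), (51, 160), (49, 161), (51, 149), (53, 140), (55, 135), (53, 139), (53, 144), (54, 141), (59, 135), (61, 129), (63, 129), (60, 128)]
174 [(46, 193), (46, 194), (48, 192), (48, 177), (54, 142), (54, 99), (65, 71), (73, 63), (63, 65), (65, 63), (71, 65), (64, 64), (60, 64), (65, 63), (60, 64), (69, 63), (67, 69), (69, 93), (62, 120), (61, 130), (63, 130), (62, 128)]
180 [(46, 192), (54, 178), (83, 139), (124, 115), (129, 107), (118, 108), (126, 105), (118, 104), (118, 106), (117, 107), (121, 105), (110, 97), (92, 78), (60, 64), (64, 64), (69, 63), (69, 67), (63, 89), (60, 120), (65, 130), (61, 129), (61, 130)]
186 [(46, 193), (49, 176), (69, 137), (114, 110), (126, 105), (126, 105), (123, 106), (122, 107), (121, 105), (125, 102), (119, 103), (115, 95), (88, 78), (71, 65), (65, 63), (63, 65), (66, 66), (64, 88), (64, 119), (62, 128), (60, 128), (64, 131)]
192 [(48, 193), (49, 177), (60, 141), (99, 108), (125, 102), (120, 104), (117, 105), (128, 106), (122, 107), (123, 108), 
[... 175 characters left out ...]
), (118, 102), (121, 101), (116, 103), (116, 103), (119, 103), (120, 104), (121, 105), (115, 100), (107, 88), (80, 70), (61, 63), (62, 58), (65, 63), (56, 95), (50, 147), (49, 183), (48, 190), (46, 184)]
204 [(45, 194), (46, 192), (52, 178), (71, 137), (111, 103), (121, 99), (116, 97), (118, 97), (119, 101), (115, 100), (125, 102), (119, 103), (114, 92), (84, 73), (53, 82), (53, 131), (46, 173), (48, 193), (46, 194), (47, 194), (48, 192), (47, 194)]
210 [(46, 192), (46, 193), (47, 184), (52, 168), (58, 159), (59, 159), (57, 160), (55, 158), (56, 159), (55, 158), (55, 157), (53, 159), (55, 163), (50, 177), (46, 190), (46, 194), (47, 194), (48, 192), (46, 193), (47, 194), (47, 191), (48, 193)]
```

View pics/w1c.png

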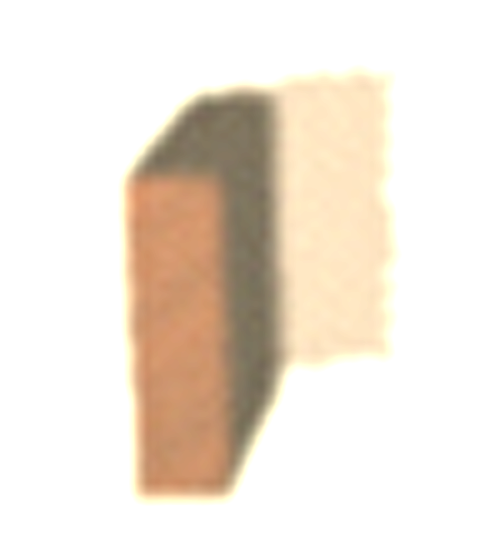

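Top face corners of the spacer: (203,177.5), (212,177.5), (213,209) and (204,209), measured in the full wrist image.

```bash
python3 - <<'E'
from h import *
cp=np.load("cp1.npy",allow_pickle=True).item()
q=[(132,177),(221,177),(232,493),(142,493)]
P=np.array([onz(cp,190+a/10-.45,160+b/10-.45,50)[:2] for a,b in q]);print(P,P.mean(0))
l=P[2]+P[3]-P[0]-P[1];print(np.linalg.norm(l)/2,np.degrees(np.arctan2(l[1],l[0])),np.linalg.norm(P[1]-P[0]),np.linalg.norm(P[3]-P[2]))
from scipy.spatial.transform import Rotation as R
s=manip.read_state();m=R.from_rotvec(s["tcp_rot"]).as_matrix();print(s["ee_pos"],m[:,1],np.degrees(np.arctan2(m[1,1],m[0,1])))
E
```

```text
[[557.96538163 241.33638019]
 [552.88017325 250.10671192]
 [585.95778365 268.87490202]
 [591.25637571 259.73497722]] [572.01492856 255.01324284]
38.033412043168724 29.249068594535075 10.137951605731368 10.564719745684227
[526.90106401 295.8588602  231.44265459] [-5.01353874e-01  8.65242257e-01  3.59711488e-04] 120.08961423930006
```

```bash
python3 -m jog '[[1,0.225,-0.2,0,-0.005],[1,0.225,-0.21,0,0],[1,0,0,-0.4,0],[1,0,0,-0.4,0],[1,0,0,-0.4,0],[1,0,0,-0.3,0],[1,0,0,-0.2,0],[1,0,0,-0.1,0],[1,0,0,0,0],[1,0,0,0,0]]' 15
```

```text
time: 2.9
ee_pos: [573.5, 254.3, 52.8]
tcp_rot: [-0.79, 3.039, 0.001]
contact_force: [-0.7, 0.2, -0.2]
width: 1.005
finger_force: 0.0
```

```bash
python3 -m jog '[[1,-0.01,0,-0.14,0],[0.1,0,0,0,0],[0.1,0,0,0,0],[0.1,0,0,0,0],[0.1,0,0,0,0],[0.1,0,0,0,0],[0.1,0,0,0,0]]' 15
```

```text
time: 3.78
ee_pos: [571.7, 254.0, 37.7]
tcp_rot: [-0.791, 3.04, 0.0]
contact_force: [0.1, -0.2, 0.4]
width: 0.372
finger_force: 0.0
```

```bash
python3 -m jog '[[0,0,0,0,0],[0,0,0,0,0],[0,0,0,0,0],[0,0,0,0,0],[0,0,0,0,0],[0,0,0,0,0]]' 15
```

```text
time: 4.53
ee_pos: [571.7, 254.0, 37.6]
tcp_rot: [-0.791, 3.04, 0.0]
contact_force: [-0.0, -0.3, -0.8]
width: 0.129
finger_force: 15.0
```

```bash
python3 -m jog '[[0,0,0,0.1,0],[0,0,0,0.4,0],[0,0,0,0.6,0],[0,0,0,0.6,0],[0,-0.1,-0.4,0.2,-0.04],[0,-0.1,-0.45,0,-0.04],[0,-0.1,-0.45,0,-0.04],[0,-0.1,-0.45,0,-0.04],[0,-0.1,-0.45,0,-0.04],[0,-0.1,-0.4,0,-0.033],[0,0,0,0,0],[0,0,0,0,0]]' 15
python3 - <<'E'
from h import *
cp=manip.camera_params("wrist");im=manip.capture("wrist");cv2.imwrite("pics/w2.png",im)
np.save("cp2.npy",cp,allow_pickle=True);print(manip.read_state()["ee_pos"],manip.read_state()["finger_force"])
E
```

```text
time: 6.02
ee_pos: [511.8, -5.2, 228.2]
tcp_rot: [0.348, 3.121, 0.001]
contact_force: [-0.1, 1.2, -0.7]
width: 0.13
finger_force: 15.0
[511.93810531  -4.76252899 227.96805765] 14.999866783618927
```

View pics/w2.png

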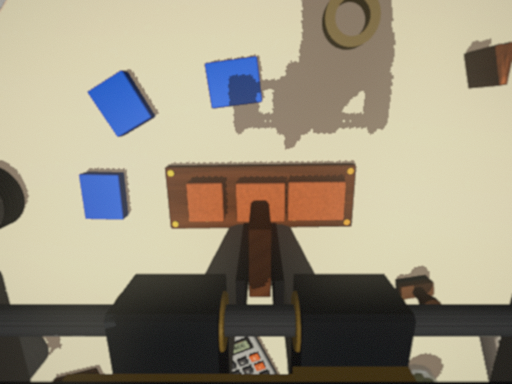

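Wrist view 2: the trivet is at (260,195), with the half tile at (206,201), the middle tile at (260,197) and the full tile at (317,200). The spacer is held at (260,225). Now I'll measure the tile edges.

```bash
python3 - <<'E'
from h import *
im=cv2.imread("pics/w2.png");cp=np.load("cp2.npy",allow_pickle=True).item()
r=im[:,:,2].astype(int)
print("mean cols rows188-197"); m=im[188:198,:,2].mean(0)
for a,b in((183,192),(219,242),(280,295),(340,352)): print(a,np.round(m[a:b]).astype(int))
for u in(205,245,317): print("col",u,[(v,int(r[v,u])) for v in range(160,232,1) if abs(r[v+1,u]-r[v-1,u])>12])
# brass pins
hsv=cv2.cvtColor(im,cv2.COLOR_BGR2HSV)
mk=cv2.inRange(hsv,(18,110,120),(35,255,255));mk[:155]=0;mk[240:]=0
n,l,st,c=cv2.connectedComponentsWithStats(mk)
for i in range(1,n):
    if st[i,4]>5:print(st[i,4],c[i],onz(cp,*c[i],15))
E
```

```text
mean cols rows188-197
183 [112 111 112 133 168 190 193 194 193]
219 [192 189 172 136  94  75  80  92 104 110 111 111 111 111 110 111 130 166
 189 194 191 190 189]
280 [188 190 192 184 153 106  85 106 146 178 190 191 188 187 189]
340 [189 190 192 189 173 140 116 113 114 114 115 114]
col 205 [(161, 218), (162, 185), (163, 154), (164, 122), (165, 90), (167, 95), (168, 105), (176, 111), (177, 93), (181, 78), (182, 97), (183, 138), (184, 175), (185, 192), (220, 191), (221, 165), (222, 137), (223, 125), (227, 125), (228, 166), (229, 210)]
col 245 [(161, 211), (162, 175), (163, 138), (164, 102), (165, 78), (166, 84), (167, 99), (175, 113), (176, 101), (177, 83), (181, 78), (182, 91), (183, 130), (184, 166), (185, 187), (220, 183), (221, 158), (222, 112), (223, 69), (224, 44)]
col 317 [(160, 211), (161, 188), (162, 153), (163, 113), (164, 85), (165, 89), (166, 104), (174, 103), (175, 97), (180, 79), (181, 106), (182, 153), (183, 184), (219, 178), (220, 139), (221, 115), (225, 100), (226, 122), (227, 174), (228, 211)]
50 [170.3  172.86] [ 488.32254508 -111.81323409   15.        ]
37 [350.08108108 170.54054054] [534.46027915 106.58715845  15.        ]
26 [346.34615385 221.65384615] [600.83575613  92.46824212  15.        ]
41 [175.         223.75609756] [ 554.58722094 -126.09001366   15.        ]
```

```bash
python3 - <<'E'
from h import *
from scipy.spatial.transform import Rotation as R
cp=np.load("cp2.npy",allow_pickle=True).item()
a=np.radians(78.06);d=np.array([np.cos(a),np.sin(a)]);n=np.array([d[1],-d[0]])
C=np.array([544.55,-9.7])
e=[(onz(cp,u,192.5,32)[:2]-C)@d for u in(186.5,222.1,235.6,284.3,287.9,344.6)];print("row coords",np.round(e,1))
for u,v0,v1 in((205,182.9,221.5),(317,181.5,219.7)): print([round((onz(cp,u,v,32)[:2]-C)@n,1) for v in(v0,v1)])
s=manip.read_state();m=R.from_rotvec(s["tcp_rot"]).as_matrix();print(s["ee_pos"],np.degrees(np.arctan2(m[1,1],m[0,1])))
# spacer bottom edge in view
im=cv2.imread("pics/w2.png");print([int(x) for x in im[212,240:282,2]]);print([int(x) for x in im[192:210,260,2]])
g=(e[1]+e[2])/2
print("gap",C+g*d)
for u,v in((249,207),(270,207)): print(onz(cp,u,v,190.4))
o,_=ray(cp,250,200);print(o)
E
```

```text
row coords [-89.1 -46.2 -29.9  28.9  33.3 101.7]
[np.float64(-24.7), np.float64(24.6)]
[np.float64(-24.7), np.float64(24.1)]
[511.93810531  -4.76252899 227.96805765] 77.3348063098399
[187, 187, 188, 190, 192, 193, 189, 190, 188, 162, 108, 59, 51, 54, 55, 56, 55, 59, 57, 59, 55, 60, 57, 56, 57, 57, 56, 54, 66, 114, 166, 183, 185, 184, 183, 185, 188, 185, 186, 187, 187, 189]
[190, 189, 186, 185, 187, 192, 194, 177, 125, 76, 58, 57, 60, 58, 59, 58, 58, 56]
gap [536.68463318 -46.8951266 ]
[496.65113601  -7.67273837 190.4       ]
[499.73314833   6.0088959  190.4       ]
[435.16126904  12.92221307 380.61628632]
```

```bash
python3 -m jog '[[0,0.12,-0.21,0,0.004],[0,0.117,-0.214,0,0],[0,0,0,-0.4,0],[0,0,0,-0.4,0],[0,0,0,-0.4,0],[0,0,0,-0.2,0],[0,0,0,-0.05,0],[0,0,0,0,0],[0,0,0,0,0]]' 15
python3 - <<'E'
from h import *
from scipy.spatial.transform import Rotation as R
cp=manip.camera_params("wrist");im=manip.capture("wrist");cv2.imwrite("pics/w3.png",im)
np.save("cp3.npy",cp,allow_pickle=True)
s=manip.read_state();m=R.from_rotvec(s["tcp_rot"]).as_matrix();print(s["ee_pos"],np.degrees(np.arctan2(m[1,1],m[0,1])))
cv2.imwrite("pics/w3c.png",np.clip(cv2.resize(im[120:270,160:360],None,fx=4,fy=4,interpolation=cv2.INTER_CUBIC)*1.4,0,255).astype(np.uint8))
E
```

```text
time: 7.2
ee_pos: [536.2, -48.1, 83.6]
tcp_rot: [0.329, 3.122, 0.001]
contact_force: [0.5, 1.0, -0.2]
width: 0.125
finger_force: 15.0
[536.19946941 -48.19387348  83.67198856] 77.95360226046651
```

View pics/w3c.png

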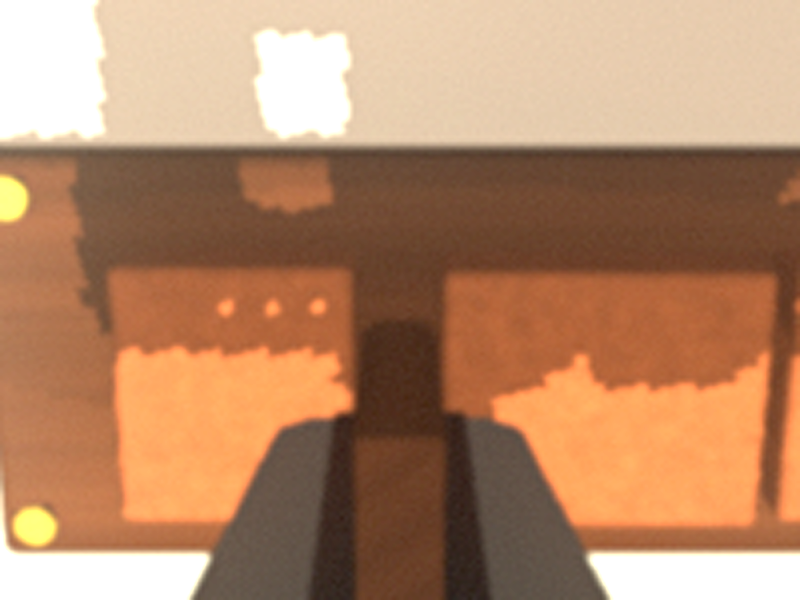

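The wide gap spans crop columns 353–444 and the held spacer's foot spans 362–437. Both centre on about 399, so it is aligned along the row. Next I'll check the cross direction.

```bash
python3 - <<'E'
from h import *
cp=np.load("cp3.npy",allow_pickle=True).item()
a=np.radians(78.06);d=np.array([np.cos(a),np.sin(a)]);n=np.array([d[1],-d[0]]);C=np.array([544.55,-9.7])
f=lambda u,v,z:(lambda p:(round(p@d,1),round(p@n,1)))(onz(cp,160+u/4-.4,120+v/4-.4,z)[:2]-C)
print("tile near edges",f(230,268,32),f(600,271,32),"far",f(200,521,32),f(640,525,32))
print("gap",f(353,300,32),f(444,300,32),"full edge",f(777,300,32))
print("foot",f(365,322,46),f(437,322,46))
E
```

```text
tile near edges (np.float64(-67.7), np.float64(-24.9)) (np.float64(-2.7), np.float64(-24.3)) far (np.float64(-75.3), np.float64(24.1)) (np.float64(7.0), np.float64(25.0))
gap (np.float64(-46.2), np.float64(-19.0)) (np.float64(-30.1), np.float64(-19.0)) full edge (np.float64(28.9), np.float64(-18.9))
foot (np.float64(-43.7), np.float64(-19.3)) (np.float64(-31.8), np.float64(-19.3))
```

```bash
python3 -m jog '[[0,-0.006,0,0,-0.001],[0,0,0,-0.08,0],[0,0,0,-0.08,0],[0,0,0,-0.06,0],[0,0,0,0,0]]' 15
```

```text
time: 7.88
ee_pos: [534.2, -48.4, 59.8]
tcp_rot: [-0.335, -3.122, 0.0]
contact_force: [0.0, -0.3, -1.2]
width: 0.129
finger_force: 15.0
```

```bash
python3 -m jog '[[0,0.01,0.003,-0.04,0],[0,0,0,-0.03,0],[0,0,0,0,0],[0,0,0,-0.01,0],[0,0,0,0,0]]' 15
```

```text
time: 8.5
ee_pos: [535.8, -48.1, 52.6]
tcp_rot: [0.335, 3.124, 0.0]
contact_force: [0.1, 0.9, 0.3]
width: 0.129
finger_force: 15.0
```

```bash
python3 -m jog '[[0,0,0,-0.01,0],[0,0,0,0,0],[0,0,0,0,0]]' 15
```

```text
time: 8.88
ee_pos: [535.7, -48.1, 51.6]
tcp_rot: [0.335, 3.124, 0.0]
contact_force: [-0.4, -0.2, -0.6]
width: 0.128
finger_force: 15.0
```

```bash
python3 -m jog '[[0,0,0,-0.01,0],[0,0,0,0,0],[0,0,0,0,0]]' 15
```

```text
time: 9.25
ee_pos: [535.8, -48.1, 51.5]
tcp_rot: [0.335, 3.124, 0.001]
contact_force: [-1.5, 0.0, 8.3]
width: 0.128
finger_force: 15.0
```

```bash
python3 -m jog '[[0,0,0,0.01,0],[0.5,0,0,0,0],[0.5,0,0,0,0],[0.5,0,0,0,0],[0.5,0,0,0.1,0],[0.5,0,0,0.4,0],[0.5,0,0,0.5,0],[0.5,0,0,0.3,0],[0.5,0,0,0,0],[0.5,0,0,0,0]]' 15
python3 - <<'E'
from h import *
cp=manip.camera_params("wrist");im=manip.capture("wrist");cv2.imwrite("pics/w4.png",im)
np.save("cp4.npy",cp,allow_pickle=True)
cv2.imwrite("pics/w4c.png",np.clip(cv2.resize(im[120:270,160:360],None,fx=4,fy=4,interpolation=cv2.INTER_CUBIC)*1.4,0,255).astype(np.uint8))
E
```

```text
time: 10.5
ee_pos: [535.1, -47.9, 181.1]
tcp_rot: [-0.335, -3.123, -0.0]
contact_force: [0.1, 0.2, 1.3]
width: 0.503
finger_force: 0.0
```

View pics/w4c.png

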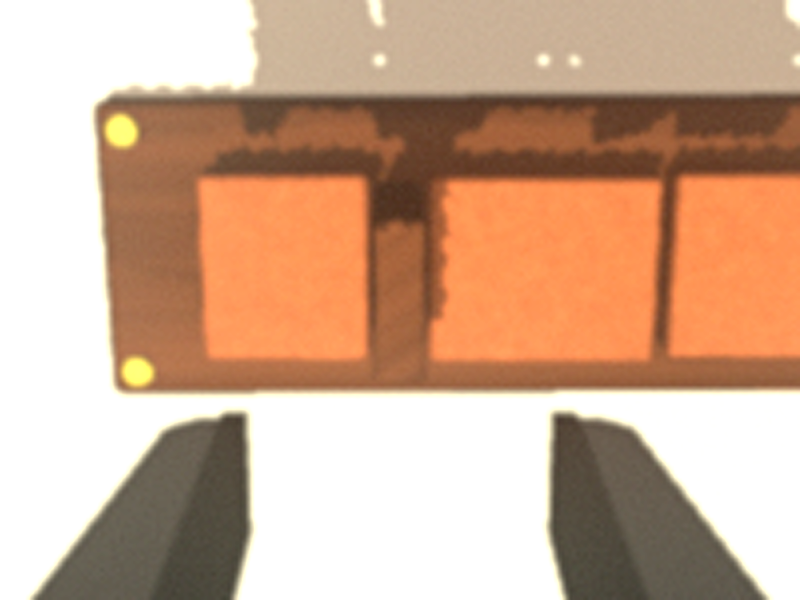

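The spacer stands upright in the wide gap at crop (400,280), clear of both tiles. Next I'll grip the middle tile by its free front and back edges. First I need its centre and angle, and the joint room for a 90° turn.

```bash
python3 - <<'E'
from h import *
from scipy.spatial.transform import Rotation as R
im=cv2.imread("pics/w4.png");cp=np.load("cp4.npy",allow_pickle=True).item()
r=cv2.GaussianBlur(im[:,:,2].astype(float),(0,0),.7)
def edge(cols,v0,v1,sg,nm):
    P=[]
    for u in cols:
        g=sg*np.gradient(r[v0:v1,u]);k=int(np.argmax(g[1:-1]))+1
        o=(g[k-1]-g[k+1])/(2*(g[k-1]-2*g[k]+g[k+1]));P.append(onz(cp,u,v0+k+o,32)[:2])
    P=np.array(P);q=np.polyfit(P[:,1],P[:,0],1);print(nm,"angle",round(np.degrees(np.arctan2(1,q[0])),2),"mean",P.mean(0).round(1));return P
for nm,cols in(("half",range(214,249)),("mid",range(273,318)),("full",range(335,375))):
    edge(cols,157,171,1,nm+" near");edge(cols,203,215,-1,nm+" far")
def vedge(rows,u0,u1,sg,nm):
    P=[]
    for v in rows:
        g=sg*np.gradient(r[v,u0:u1]);k=int(np.argmax(g));P.append(onz(cp,u0+k,v,32)[:2])
    print(nm,np.mean(P,0).round(1))
vedge(range(170,206),318,326,-1,"mid right(+d)");vedge(range(170,206),322,332,1,"full left")
s=manip.read_state();m=R.from_rotvec(s["tcp_rot"]).as_matrix();print(s["joint_positions"].round(2),s["ee_pos"],np.degrees(np.arctan2(m[1,1],m[0,1])))
E
```

```text
half near angle 77.89 mean [506.7 -70. ]
half far angle 77.23 mean [554.1 -81.6]
mid near angle 77.71 mean [521.2  -6.6]
mid far angle 77.71 mean [569.  -15.3]
full near angle 78.04 mean [532.9  52.7]
full far angle 77.65 mean [581.3  46.6]
mid right(+d) [551.5  18.4]
full left [552.3  22.2]
[-0.2   0.34  0.28  1.94 -0.12  0.88  1.49] [534.89109513 -47.96572622 180.59183709] 77.7580005407907
```

```bash
python3 -m jog '[[1,0.01,0.04,0.1,-0.0555],[1,0.01,0.04,0.1,-0.0555],[1,0.01,0.04,0,-0.0555],[1,0.01,0.04,0,-0.0555],[1,0.01,0.04,0,-0.0555],[1,0.01,0.04,0,-0.0555],[1,0.01,0.04,0,-0.0555],[1,0.01,0.04,0,-0.0555],[1,0.01,0.04,0,-0.0554],[1,0,0.01,0,0],[1,0,0,0,0],[1,0,0,0,0]]' 15
python3 - <<'E'
from h import *
from scipy.spatial.transform import Rotation as R
s=manip.read_state();m=R.from_rotvec(s["tcp_rot"]).as_matrix();print(s["joint_positions"].round(2),s["ee_pos"],np.degrees(np.arctan2(m[1,1],m[0,1])))
cp=manip.camera_params("wrist");im=manip.capture("wrist");cv2.imwrite("pics/w5.png",im);np.save("cp5.npy",cp,allow_pickle=True)
E
```

```text
time: 12.05
ee_pos: [544.5, -11.4, 201.3]
tcp_rot: [-2.443, -1.975, 0.001]
contact_force: [1.0, 0.2, -0.9]
width: 1.001
finger_force: 0.0
[-0.51  0.35  0.58  1.92 -0.24  0.93 -0.02] [544.53131491 -11.36831063 201.31230347] -12.071205429559734
```

View pics/w5.png

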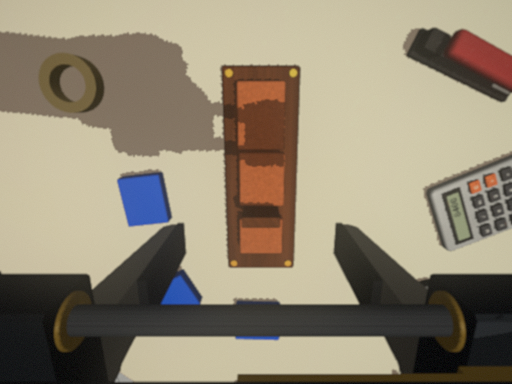

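Wrist view 5: the tool straddles the row. The full tile is at (261,112), the middle tile at (261,180), the spacer at (261,215) and the half tile at (261,237). I'll check the centring relative to the tool.

```bash
python3 - <<'E'
from h import *
from scipy.spatial.transform import Rotation as R
im=cv2.imread("pics/w5.png");cp=np.load("cp5.npy",allow_pickle=True).item()
s=manip.read_state();m=R.from_rotvec(s["tcp_rot"]).as_matrix();t=s["ee_pos"][:2];Y=m[:2,1];X=m[:2,0]
r=cv2.GaussianBlur(im[:,:,2].astype(float),(0,0),.7)
def ed(v,u0,u1,sg):
    g=sg*np.gradient(r[v,u0:u1]);k=int(np.argmax(g[1:-1]))+1
    o=(g[k-1]-g[k+1])/(2*(g[k-1]-2*g[k]+g[k+1]));return u0+k+o
for nm,rows in(("full",range(88,100)),("full2",range(136,147)),("mid",range(160,200)),("half",range(226,250))):
    E=[]
    for v in rows:
        E.append([(onz(cp,ed(v,*a),v,32)[:2]-t)@Y for a in((232,246,1),(276,290,-1))])
    E=np.array(E);v=np.mean(rows);print(nm,E.mean(0).round(2),"mid",np.median(E.mean(1)).round(2),"along",((onz(cp,261,v,32)[:2]-t)@X).round(1),"slope deg",np.degrees(np.polyfit(rows,E.mean(1),1)[0]/((onz(cp,261,v+1,32)[:2]-onz(cp,261,v,32)[:2])@X)).round(2))
o=onz(cp,261,180,32)[:2];print("Y",Y,"X",X)
for u,v in((261,152.5),(261,205)):print(((onz(cp,u,v,32)[:2]-t)@X).round(1))
print("mid col profile",[int(x) for x in r[146:160,262]],[int(x) for x in r[200:222,262]])
E
```

```text
full [-24.43  24.08] mid -0.18 along 91.6 slope deg 0.09
full2 [-24.46  22.8 ] mid -0.83 along 43.7 slope deg -0.71
mid [-23.24  23.94] mid 0.96 along 1.7 slope deg -3.13
half [-24.03  24.42] mid 0.17 along -67.7 slope deg -0.28
Y [ 0.97780492 -0.2095172 ] X [0.20951717 0.97780496]
31.4
-27.9
mid col profile [105, 103, 95, 82, 71, 71, 79, 90, 99, 103, 105, 105, 106, 106] [178, 175, 160, 133, 106, 84, 69, 61, 58, 59, 60, 60, 60, 59, 59, 60, 65, 80, 96, 104, 105, 105]
```

```bash
python3 -m jog '[[1,0,0,-0.4,0],[1,0,0,-0.5,0],[1,0,0,-0.4,0],[1,0,0,-0.2,0],[1,0,0,-0.1,0],[1,0,0,0,0],[1,0,0,-0.05,0],[1,0,0,0,0],[1,0,0,0,0]]' 5
python3 - <<'E'
from workcell import manip
from scipy.spatial.transform import Rotation as R
import numpy as np
s=manip.read_state();m=R.from_rotvec(s["tcp_rot"]).as_matrix();print(s["ee_pos"],np.degrees(np.arctan2(m[1,1],m[0,1])),(s["ee_pos"][:2]-[544.53,-11.37])@m[:2,1])
E
```

```text
time: 13.22
ee_pos: [545.1, -11.0, 37.1]
tcp_rot: [2.443, 1.974, 0.001]
contact_force: [0.1, -0.0, -0.0]
width: 0.997
finger_force: 0.0
[545.08379167 -11.03549937  37.0940334 ] -12.134833941029104 0.4711009755258138
```

Lateral drift is +0.5 mm. I'll correct it, drop 4 mm and close gently.

```bash
python3 -m jog '[[1,-0.005,0,-0.04,0],[1,0,0,0,0],[0.2,0,0,0,0],[0.2,0,0,0,0],[0.2,0,0,0,0],[0.2,0,0,0,0],[0.2,0,0,0,0],[0.2,0,0,0,0],[0.2,0,0,0,0],[0.2,0,0,0,0]]' 6
python3 - <<'E'
from workcell import manip
s=manip.read_state();print(s["ee_pos"],s["contact_force"])
E
```

```text
time: 14.48
ee_pos: [544.5, -11.1, 32.7]
tcp_rot: [2.444, 1.974, 0.0]
contact_force: [1.3, 0.2, -0.5]
width: 0.542
finger_force: 6.0
[544.48304869 -11.14914111  32.67924029] [ 1.27502205  0.15439899 -0.47129844]
```

```bash
python3 -m jog '[[0.2,0,0,0,0],[0.2,0,0,0,0],[0.2,-0.002,-0.01,0,0],[0.2,-0.002,-0.01,0,0],[0.2,-0.002,-0.01,0,0],[0.2,0,0,0,0],[0.2,0,0,0,0]]' 30
```

```text
time: 15.35
ee_pos: [543.5, -13.5, 32.7]
tcp_rot: [-2.443, -1.974, -0.0]
contact_force: [0.2, 4.2, 3.7]
width: 0.539
finger_force: 30.0
```

```bash
python3 -m jog '[[0.2,-0.001,-0.006,0,0],[0.2,0,0,0,0],[0.2,0,0,0,0]]' 30
```

```text
time: 15.72
ee_pos: [543.5, -14.4, 32.7]
tcp_rot: [-2.443, -1.974, -0.0]
contact_force: [-0.8, 5.4, 5.2]
width: 0.543
finger_force: 30.0
```

```bash
python3 -m jog '[[0.2,-0.001,-0.005,0,0],[0.2,0,0,0,0],[0.2,0,0,0,0]]' 30
```

```text
time: 16.1
ee_pos: [543.5, -14.7, 32.7]
tcp_rot: [-2.443, -1.974, -0.001]
contact_force: [-0.7, 6.0, 5.0]
width: 0.542
finger_force: 30.0
```

```bash
python3 -m jog '[[0.2,-0.001,-0.005,0,0],[0.2,0,0,0,0],[0.2,0,0,0,0]]' 30
```

```text
time: 16.48
ee_pos: [543.5, -14.7, 32.7]
tcp_rot: [-2.443, -1.974, -0.001]
contact_force: [0.8, 6.4, 4.3]
width: 0.542
finger_force: 30.0
```

```bash
python3 -m jog '[[0.2,-0.001,-0.005,0,0],[0.2,0,0,0,0],[0.2,0,0,0,0],[0.2,0,0,0,0]]' 30
```

```text
time: 16.98
ee_pos: [543.5, -14.7, 32.7]
tcp_rot: [-2.442, -1.974, -0.002]
contact_force: [-0.2, 7.5, 4.0]
width: 0.541
finger_force: 30.0
```

```bash
python3 -m jog '[[0.2,-0.002,-0.01,0,0],[0.2,0,0,0,0],[0.2,0,0,0,0],[0.2,0,0,0,0]]' 30
python3 - <<'E'
from h import *
cp=manip.camera_params("wrist");im=manip.capture("wrist");cv2.imwrite("pics/w6.png",im);np.save("cp6.npy",cp,allow_pickle=True)
t=manip.capture("top");cv2.imwrite("pics/t6.png",t)
o=np.zeros((590,800,3),np.uint8)
o[:384,:512]=im;o[384:584,:400]=cv2.resize(t[170:220,215:315],None,fx=4,fy=4,interpolation=cv2.INTER_CUBIC)
cv2.imwrite("pics/c6.png",np.clip(o*1.5,0,255).astype(np.uint8))
print(manip.read_state()["contact_force"],manip.read_state()["ft_torque"])
E
```

```text
time: 17.48
ee_pos: [543.5, -14.8, 32.7]
tcp_rot: [-2.441, -1.975, -0.003]
contact_force: [1.0, 10.1, 3.8]
width: 0.54
finger_force: 30.0
[0.94942232 9.46340345 3.9418934 ] [ 2.02920957 -0.18638007 -0.08132417]
```

View pics/c6.png

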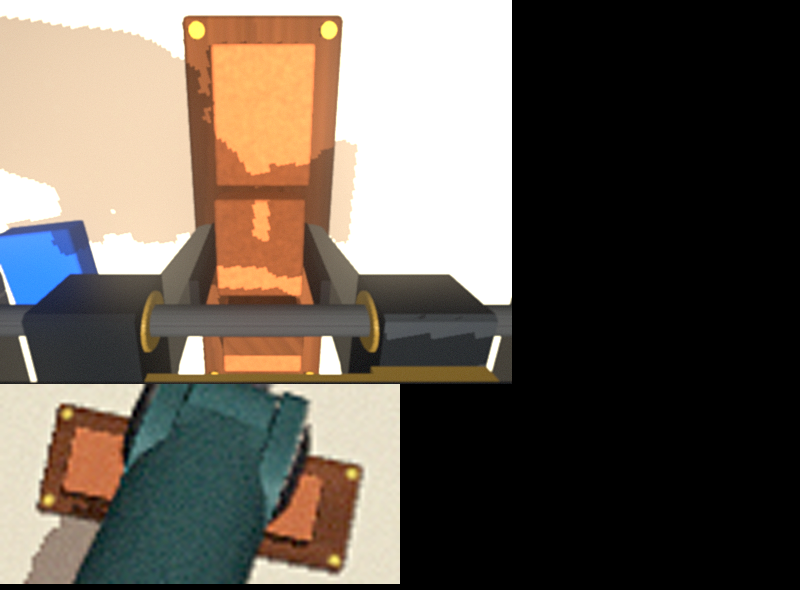

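The crop shows the tile at (261,245) touching the spacer's face at about (261,300), with the gap to the full tile opened up at (261,192). I'll check that gap (7 mm when tight) and the alignment.

```bash
python3 - <<'E'
from h import *
from scipy.spatial.transform import Rotation as R
im=cv2.imread("pics/w6.png");cp=np.load("cp6.npy",allow_pickle=True).item()
a=np.radians(77.87);d=np.array([np.cos(a),np.sin(a)]);n=np.array([d[1],-d[0]]);C=np.array([544.55,-9.7])
r=im[:,:,2].astype(int)
for u in(230,240,285,295):print(u,r[180:206,u])
def co(u,v,z=32):return ((onz(cp,u,v,z)[:2]-C)@d).round(1),((onz(cp,u,v,z)[:2]-C)@n).round(1)
for v in(60,110,175,208,218):
    g=np.gradient(cv2.GaussianBlur(im[:,:,2].astype(float),(0,0),.8)[v]);L=205+np.argmax(g[205:226]);Rr=298+np.argmin(g[298:325]);print(v,L,Rr,co(L,v),co(Rr,v))
for v in(185.5,199):print(co(261,v))
s=manip.read_state();m=R.from_rotvec(s["tcp_rot"]).as_matrix();print(np.degrees(np.arctan2(m[1,1],m[0,1])),m[:,2],s["contact_force"])
E
```

```text
230 [135 134 133 130 119 101  85  79  80  78  78  81  83  85  85  86  85  84
  89 100 114 122 126 127 128 132]
240 [131 133 132 130 120 104  87  83  83  82  83  87  83  86  84  85  86  86
  89  99 113 121 125 127 128 132]
285 [131 131 131 128 121 107  91  85  86  86  85  86  86  87  86  89  89  87
  92 100 116 128 131 132 132 131]
295 [128 128 130 127 119 103  90  85  88  85  86  86  85  87  87  89  88  91
  88  99 113 120 123 125 126 128]
60 211 314 (np.float64(94.7), np.float64(-24.1)) (np.float64(94.8), np.float64(24.5))
110 213 312 (np.float64(71.9), np.float64(-24.0)) (np.float64(72.0), np.float64(24.7))
175 216 309 (np.float64(39.2), np.float64(-23.8)) (np.float64(39.3), np.float64(24.8))
208 215 304 (np.float64(21.0), np.float64(-25.0)) (np.float64(21.2), np.float64(23.0))
218 215 304 (np.float64(15.3), np.float64(-25.2)) (np.float64(15.4), np.float64(23.2))
(np.float64(33.6), np.float64(-0.2))
(np.float64(26.2), np.float64(-0.2))
-12.06374301620454 [ 3.96615674e-04  2.58425739e-03 -9.99996582e-01] [0.94942232 9.46340345 3.9418934 ]
```

The tile is tight: the gap measures 7.4 mm against an expected 7.0 mm. But it sits about 1.4 mm to the robot's side of its neighbours' line. I'll back off 3 mm, shift across, and push again.

```bash
python3 -m jog '[[0.2,0.003,0.015,0,0],[0.2,0.003,0.014,0,0],[0.2,0.007,-0.0015,0,0],[0.2,0.007,-0.0015,0,0.0005],[0.2,0,0,0,0],[0.2,0,0,0,0],[0.2,0,0,0,0]]' 30
cat > chk.py <<'E'
from h import *
cp=manip.camera_params("wrist");im=manip.capture("wrist")
a=np.radians(77.87);d=np.array([np.cos(a),np.sin(a)]);n=np.array([d[1],-d[0]]);C=np.array([544.55,-9.7])
def co(u,v,z=32):
    p=onz(cp,u,v,z)[:2]-C;return p@d,p@n
G=cv2.GaussianBlur(im[:,:,2].astype(float),(0,0),.8)
def sub(g,k):return k+(g[k-1]-g[k+1])/(2*(g[k-1]-2*g[k]+g[k+1]))
for nm,rows in(("full",range(70,180,5)),("mid",range(206,220,2))):
    Q=[]
    for v in rows:
        g=np.gradient(G[v]);L=sub(g,203+np.argmax(g[203:228]));R=sub(g,295+np.argmin(g[295:325]))
        x=co(L,v);y=co(R,v);Q.append([x[0],(x[1]+y[1])/2,y[1]-x[1],(L+R)/2])
    Q=np.array(Q);f=np.polyfit(Q[:,0],Q[:,1],1);print(nm,np.median(Q,0).round(2),"line at d=-4:",np.polyval(f,-4).round(2),"slope deg",np.degrees(f[0]).round(2))
g=np.gradient(G[:,230:295].mean(1));k=int(180+np.argmin(g[180:192]));k2=int(190+np.argmax(g[190:210]))
e1,e2=co(261,sub(g,k))[0],co(261,sub(g,k2))[0];print("gap",round(e1-e2,2))
s=manip.read_state();print(s["time"],s["ee_pos"].round(2),s["contact_force"].round(2),s["width"])
E
python3 chk.py
```

```text
time: 18.45
ee_pos: [543.6, -14.6, 32.7]
tcp_rot: [-2.441, -1.974, 0.003]
contact_force: [-4.0, 4.4, 10.1]
width: 0.539
finger_force: 30.0
full [ 66.05   0.43  48.4  262.44] line at d=-4: 0.86 slope deg -0.29
mid [ 18.86  -1.06  48.3  259.27] line at d=-4: -0.86 slope deg -0.53
gap 8.1
18.5 [543.52 -14.64  32.68] [-4.78  4.04  9.85] 0.5393034558724343
```

```bash
python3 -m jog '[[0.2,0,0,0.01,0],[0.2,0,0,0,0],[0.2,0,0,0,0],[0.2,0,0,0,0]]' 30; python3 chk.py
```

```text
time: 19.0
ee_pos: [544.7, -14.9, 33.2]
tcp_rot: [2.442, 1.976, -0.001]
contact_force: [-0.7, 2.6, -2.9]
width: 0.544
finger_force: 30.0
full [ 66.04   0.43  48.37 260.02] line at d=-4: 1.97 slope deg -0.97
mid [1.8710e+01 1.5000e-01 4.8480e+01 2.5928e+02] line at d=-4: 0.32 slope deg -0.46
gap 8.26
19.05 [544.92 -14.9   33.33] [-0.52  2.36 -2.73] 0.5405395589367273
```

```bash
python3 -m jog '[[0.2,0.001,0.01,-0.002,0],[0.2,0,0,0,0],[0.2,0,0,0,0],[0.2,0,0,0,0]]' 30; cat >> chk.py <<'E'
for v in(55,70,85,100,115,130,145,160,175,206,212,218):
    g=np.gradient(G[v]);L=sub(g,203+np.argmax(g[203:228]));R=sub(g,295+np.argmin(g[295:325]));print(v,round(L,1),round(R,1),[round(co(u,v)[1],2) for u in(L,R)],end="; ")
E
python3 chk.py
```

```text
time: 19.55
ee_pos: [545.3, -13.9, 33.5]
tcp_rot: [2.442, 1.975, 0.0]
contact_force: [1.0, -0.8, -2.8]
width: 0.54
finger_force: 30.0
full [ 67.13   0.43  48.38 259.43] line at d=-4: 1.84 slope deg -0.87
mid [ 19.73   0.47  48.57 259.29] line at d=-4: 0.71 slope deg -0.58
gap 7.27
19.6 [545.28 -13.74  33.48] [-0.82 -0.08 -1.27] 0.5376338684964577
55 207.9 310.7 [np.float64(-23.95), np.float64(24.56)]; 70 208.6 310.2 [np.float64(-23.9), np.float64(24.61)]; 85 209.5 309.2 [np.float64(-23.77), np.float64(24.49)]; 100 210.0 308.9 [np.float64(-23.83), np.float64(24.65)]; 115 210.7 308.1 [np.float64(-23.77), np.float64(24.62)]; 130 211.3 307.2 [np.float64(-23.78), np.float64(24.47)]; 145 226.9 306.9 [np.float64(-16.16), np.float64(24.68)]; 160 212.7 306.3 [np.float64(-23.67), np.float64(24.69)]; 175 213.2 305.4 [np.float64(-23.75), np.float64(24.59)]; 206 214.2 304.1 [np.float64(-23.9), np.float64(24.65)]; 212 214.7 304.1 [np.float64(-23.77), np.float64(24.8)]; 218 214.8 303.8 [np.float64(-23.86), np.float64(24.81)];
```

The tile now lines up with its neighbours: its centre measures 0.45 mm against 0.42 mm for the full tile. Pushing again.

```bash
python3 -m jog '[[0.2,-0.002,-0.01,0,0],[0.2,-0.002,-0.01,0,0],[0.2,0,0,0,0],[0.2,0,0,0,0]]' 30; python3 chk.py | sed -n 1,4p
```

```text
time: 20.1
ee_pos: [544.9, -14.9, 33.4]
tcp_rot: [-2.442, -1.976, -0.001]
contact_force: [1.0, 2.9, -1.7]
width: 0.539
finger_force: 30.0
full [ 65.99   0.46  48.38 259.86] line at d=-4: 1.94 slope deg -0.95
mid [ 18.6    0.32  48.56 259.33] line at d=-4: 0.59 slope deg -0.71
gap 8.3
20.15 [544.89 -14.95  33.43] [ 1.86  3.72 -2.19] 0.538190985867697
```

```bash
python3 -m jog '[[0.2,-0.002,-0.01,0,0],[0.2,-0.002,-0.01,0,0],[0.2,0,0,0,0],[0.2,0,0,0,0],[0.2,0,0,0,0]]' 30; python3 chk.py | sed -n 1,4p
```

```text
time: 20.78
ee_pos: [544.8, -15.0, 33.5]
tcp_rot: [-2.439, -1.977, -0.003]
contact_force: [1.2, 8.4, -2.6]
width: 0.537
finger_force: 30.0
full [ 65.86   0.45  48.37 260.06] line at d=-4: 1.01 slope deg -0.36
mid [1.843e+01 2.500e-01 4.853e+01 2.593e+02] line at d=-4: 0.48 slope deg -0.58
gap 8.22
20.825 [544.84 -15.01  33.48] [ 2.09  7.09 -2.14] 0.5440908535436839
```

Fz and z (33.5 against 32.7 when first gripped) suggest the tile may be lifted a fraction of a millimetre. I'll unload, let it settle flat, then re-grip and push again.

```bash
python3 -m jog '[[0.2,0.004,0.02,0,0],[0.2,0,0,-0.006,0],[0.2,0,0,0,0],[0.62,0,0,0,0],[0.62,0,0,0,0],[0.62,0,0,0,0],[0.62,0,0,0,0]]' 10; python3 chk.py | sed -n 1,4p
```

```text
time: 21.7
ee_pos: [544.7, -16.0, 32.8]
tcp_rot: [2.442, 1.975, -0.0]
contact_force: [0.2, 0.1, 1.2]
width: 0.618
finger_force: 0.0
full [ 64.98   0.46  48.39 259.72] line at d=-4: 2.14 slope deg -1.06
mid [ 17.8    0.4   48.37 259.4 ] line at d=-4: 0.55 slope deg -0.42
gap 8.17
21.75 [544.72 -15.87  32.78] [ 0.13  0.69 -1.  ] 0.6219169843686337
```

```bash
python3 -m jog '[[0.3,0,0,0,0],[0.3,0,0,0,0],[0.3,0,0,0,0],[0.3,0,0,0,0],[0.3,0,0,0,0],[0.3,-0.002,-0.01,0,0],[0.3,-0.002,-0.01,0,0],[0.3,0,0,0,0],[0.3,0,0,0,0]]' 30; python3 chk.py | sed -n 1,4p
```

```text
time: 22.88
ee_pos: [544.7, -15.8, 32.8]
tcp_rot: [-2.44, -1.977, -0.002]
contact_force: [1.4, 4.3, -1.2]
width: 0.544
finger_force: 30.0
full [ 65.11   0.47  48.33 260.07] line at d=-4: 2.26 slope deg -1.14
mid [ 17.9    0.27  48.29 259.31] line at d=-4: 0.5 slope deg -0.65
gap 8.04
22.925 [544.68 -15.79  32.81] [ 2.2   3.74 -0.48] 0.5437064899604505
```

```bash
python3 -m jog '[[0.3,-0.002,-0.01,0,0],[0.3,-0.002,-0.01,-0.001,0],[0.3,0,0,0,0],[0.3,0,0,0,0],[0.3,0,0,0,0],[0.3,0,0,0,0]]' 30; python3 chk.py | sed -n 1,4p
```

```text
time: 23.68
ee_pos: [544.7, -15.9, 32.9]
tcp_rot: [-2.438, -1.977, -0.005]
contact_force: [2.5, 9.0, -0.6]
width: 0.536
finger_force: 30.0
full [ 65.     0.43  48.37 260.29] line at d=-4: -0.19 slope deg 0.41
mid [1.7760e+01 2.2000e-01 4.8400e+01 2.5932e+02] line at d=-4: 0.47 slope deg -0.7
gap 8.24
23.725 [544.65 -15.86  32.87] [ 2.19  9.14 -1.55] 0.5393484185192918
```

```bash
python3 -m jog '[[0.3,0,-0.003,-0.001,0],[0.3,0,0,0,0],[0.3,0,0,0,0],[0.3,0,0,0,0],[0.3,0,0,0,0],[0.3,0,0,0,0],[0.3,0,0,0,0],[0.3,0,0,0,0]]' 30; python3 chk.py | sed -n 1,4p
python3 - <<'E'
from h import *
im=manip.capture("side");a=cv2.imread("pics/a_side.png")
D=cv2.absdiff(im,a).max(2);m=(D>40).astype(np.uint8);n,l,st,c=cv2.connectedComponentsWithStats(m)
for i in range(1,n):
    if st[i,4]>25:print(st[i])
E
```

```text
time: 24.72
ee_pos: [544.6, -15.9, 32.8]
tcp_rot: [-2.438, -1.977, -0.005]
contact_force: [1.5, 9.5, 1.2]
width: 0.541
finger_force: 30.0
full [ 64.98   0.44  48.35 260.35] line at d=-4: 1.61 slope deg -0.73
mid [1.7750e+01 2.2000e-01 4.8330e+01 2.5934e+02] line at d=-4: 0.49 slope deg -0.72
gap 8.23
24.775 [544.65 -15.87  32.84] [1.47 8.63 0.63] 0.5403343430521509
[ 241    0  100  128 5077]
[  255     0   257   384 28336]
[ 436    0   76   50 2068]
[427  29  18   7  72]
[499 116  13  12  69]
[488 129  24  33 166]
[ 228  130   70   71 2325]
[254 196  19  17  55]
[203 230  19  24 395]
[470 288  18  60 550]
[496 288  16   5  40]
```

```bash
python3 -c "
from workcell import manip
print(manip.job_done())"
```

```text
the job is handed in; nothing more can be done
None
```

The job is handed in at about 25 s: the spacer stands released in the wide gap, and the middle tile is held flat and in line against it with a push of about 9.5 N; tightness was judged from camera gap measurements and the force reading, with no picture viewed after the final push.

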